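# Third hand at the spring jig

### The job

Lift the longer of the two brass T-brackets onto the bed of the spring jig, foot down and midway between the two low cheeks, and press the long edge of its foot flush against the sprung fence with a steady force of about 10 N, so that the fence's rear edge lies between the two dark lines engraved on the bed; never drive the fence to the end of its travel. Hold that push steady for at least three seconds so that a colleague could screw the bracket down, and finish while still holding and pushing it: do not let go. Leave the shorter bracket and the loose things around where they are.

Things in the scene. Friction and masses are not known exactly. Their poses are not given: they have to be found in the camera images.
- bracket: The longer brass T-bracket, 0.18 to 0.33 kg, loose, foot down. Flat foot 60 (x) x 80 (y) x 6 mm with four screw holes; along its middle an upright web 10 mm thick (x), 74 mm long (y), its top 44 mm above the underside. The same turned half round. Origin: centre of the underside; z up, y along web and long edges. Grip the web across its thickness, over 14 mm above the underside.
- short_bracket: The shorter brass T-bracket, same section but foot 60 x 50 mm and web 44 mm long; origin at the centre of its underside. Not to be used: leave it. The two brackets may be in either of two places, to the left of the jig.
- jig: Spring jig fixed to the worktop. Aluminium bed 200 (x) x 160 (y) x 10 mm; origin: centre of its underside, bed surface at z = 10 mm. +x points away from the robot, turned up to 0.3 rad. Behind the fence a fixed block 130 mm wide, 16 mm high above the bed, at x = 87 to 99 mm, holds its springs. Two dark lines 148 mm long lie on the bed at x = 56 and 69.3 mm, showing past both ends of the fence. In front of the fence the bed is free.
- fence (a joint): Travel of the sprung fence along the jig's +x, m: 0 at rest (start), 0.024 at its end. It pushes back with 600 N/m x (travel + 0.006 m): 6 N at 0.004, 10 N at 0.0107, 14 N at 0.0173. The fence is a steel bar 12 (x) x 104 (y) mm, 1 to 13 mm above the bed; at rest its front face is at x = 40 mm and its rear edge at x = 52 mm in the jig's frame.
- cheek (a point): Top centre of the jig's left cheek, at jig x = 15, y = 62 mm, 12 mm above the bed; the right cheek is its mirror at y = -62 mm. Each is a fixed dark steel bar 50 (x) x 12 (y) x 12 mm; their inner faces are 112 mm apart.
- fence_face (a point): Centre of the fence's front face (the face toward the robot), 6 mm above the bed; moves with the fence. Axes as the jig's.
- masking_tape: Roll of masking tape lying flat, 78 mm across, 19 mm high; bystander. Origin: centre of the underside.
- ring_clamp: Wooden ring clamp, 34 x 120 x 20 mm; bystander. Origin: centre of the underside.

How it is judged:
By the outcome, as a careful person would: the job done as asked, in the order asked, and still so for the second after the job is handed in, while the arm keeps its last pose, push and grip.
It also fails if it takes over 50 s, if anything falls off the work surface, if the arm or the gripper's body presses on something with over 40 N, if the wrist force passes 120 N, or if a joint passes its speed limit or range.

### The arm

A 7-joint arm with a two-finger parallel gripper is mounted at the origin on a cart in front of the work surface, level with it; the furniture and walls round the work are solid. World frame = base frame: x ahead of the robot, y to its left, z up, the work surface at z = 0. Lengths are in mm, angles in rad, forces in N, time in s.
With the tool pointing down it reaches from about 400 to 850 mm from the base axis. Payload 4.4 kg.
Tool frame: the origin (TCP) lies between the finger pads; the fingertips stand 14 mm ahead of it and the grasp point (between the pads) lies 5 mm behind it (tip_extent is the distance from the TCP to the fingertips, in mm); y points along the fingers, x is the direction in which the jaws open and shut, and the axes are right-handed (so a half turn about y gives the same grasp; the last joint's range is limited). The gripper opens to 94 mm and grips with 3 to 60 N. Pads are 16 mm wide; open, the fingers measure 119 mm over their backs; the gripper's body (75 mm by 177 mm) begins 78 mm behind the grasp point.
Start: joints at [1.113, 0.628, 0.038, 1.517, -0.027, 0.996, -0.02], TCP at [248.233, -600.748, 219.478] pointing down, gripper open.
Joint ranges: [-3.06, 3.06], [-0.37, 2.12], [-1.25, 1.32], [0.18, 2.47], [-1.1, 4.24], [0.23, 1.98], [-2.94, 2.94]. Speed limits (rad/s): [2.57, 2.57, 3.14, 3.14, 3.14, 3.14, 3.14].

### API

Orientations are given as a unit quaternion [x, y, z, w].
In Python, from workcell import * gives the robot as it stands. The module is installed in compiled form; this text tells all that it offers.
- The arm moves only by the tool carry_out, never from a script. Its argument "rows" is text: rows parted by semicolons, each of 6 numbers parted by spaces: the shift along the tool's x, y, z in m, then the turn, a rotation vector about the tool's x, y, z in rad. In form: dx dy dz wx wy wz; .... A call has 1 to 8 rows; each row shifts and turns the commanded pose from where the row before left it, along the tool's axes as they then stand; what a row does not reach is not made up. A row lasts 1/8 s, in which the tool goes at most 62.5 mm and 10.7 degrees, less where a joint would pass 70% of its speed; a pose out of reach is approached as far as the arm can. A call with a gripper value outside its range is refused whole. "hand" is the closure, from 0 (fully open) to 1 (shut), set as the call begins (left out, the last holds). The fingers move at their own pace and stop on an object; the grip force is fixed at half the most. Time passes only in rows, so rows that do not move let the fingers close. It gives the time, the measured TCP pose, the force and the opening at its end, in the units of the state.
- observe(): the state, without advancing time (a new reading comes with each control period).
- grab_frame(name): name is "scene" or "top" or "wrist"; returns a dict with "pixels" (420x560x3 uint8, blue, green, red), "K" (3x3 intrinsics, pixels), "origin" and "orientation" of the camera in the world. Camera axes: x right, y down, z forward; pixel columns grow to the right and rows downward; lengths in mm; the calibration is good to about 2 mm. The wrist camera is an equidistant fisheye: a pixel r from the principal point sees the ray r / f radians off the axis. A picture is of the moment at which its call begins. There is no depth.
- sign_off(): hands the job in, once; it reports no verdict.
Trained networks look in a picture, given as the dict that the camera call returned (one of the last four; its "shot" number tells which), for a name from the list of things; names that differ only in an ending like _2 or _b are one class to them, and where a whole thing is asked for, a point or a joint stands for the part that bears it (a point fixed in the world has none). Each returns a list of dicts, best first, with "p" (0 to 1); they miss things now and then, are a little off and sometimes report something else, mostly with a low value. They report only what shows in the picture. A call takes as long as a camera call.
- regions_of(label, picture): "mask" (420x560 bool, what is visible of it) and "bbox" ([left, top, right, bottom] in pixels, round what is visible of it).
- place_of(label, picture): "at" ([column, row] in pixels: a listed point, or the origin of a listed thing).
The state is a dict: "time": time; "qpos": joint angles; "qvel": joint speeds; "joint_torque": joint torques, N m; "tcp_pos": TCP position; "tcp_rot": TCP orientation; "ft_force": force on the tool from outside, world axes, zero at the start; "moment": the same for the moment, N m; "grip_width": finger opening in mm.
Only numpy, scipy, OpenCV 4.12 (cv2) and the standard library are available. Lean on these libraries where they do the work, as an engineer would, in place of code of your own. Each camera call takes 0.05 s, during which the arm holds its last target.

## Working session

There is one attempt and no reset: what is moved stays moved. The work goes in short steps, Python scripts to look and compute and a tool call to move; the robot and the scene stay as the last step left them, time stands still between calls to the robot, and variables do not carry over. Pictures are saved under pics/ and viewed, and the job is handed in when it is done.

Besides the shell and the picture viewer there is one more tool, called after "Emit:" as name(argument=value, ...) on one line, values as JSON. carry_out: Moves the arm, as the interface text tells. Its arguments: {"type":"object","properties":{"rows":{"type":"string"},"hand":{"type":"number"}},"required":["rows"]}

```bash
mkdir -p pics; cat > h.py <<'E'
from workcell import *
import numpy as np, cv2
from scipy.spatial.transform import Rotation as R
def ray(f,px):
    K=np.array(f["K"]);q=R.from_quat(f["orientation"])
    d=np.array([(px[0]-K[0,2])/K[0,0],(px[1]-K[1,2])/K[1,1],1.0])
    return np.array(f["origin"]),q.apply(d)
def onz(f,px,z):
    o,d=ray(f,px); return o+d*(z-o[2])/d[2]
def proj(f,p):
    K=np.array(f["K"]);q=R.from_quat(f["orientation"])
    c=q.inv().apply(np.array(p)-np.array(f["origin"])); return (K@(c/c[2]))[:2]
E
python3 - <<'E'
from h import *
s=observe();print(s)
for n in("top","scene"):
    f=grab_frame(n);cv2.imwrite(f"pics/{n}0.png",f["pixels"]);print(n,f["K"],f["origin"],f["orientation"])
    for l,z in(("bracket",0),("short_bracket",0),("jig",0),("cheek",22),("fence_face",16),("masking_tape",0),("ring_clamp",0)):
        for r in place_of(l,f)[:3]: print(l,round(r["p"],2),np.round(r["at"],1),onz(f,r["at"],z).round(1))
E
```

```text
{'time': 0.0, 'qpos': array([ 1.11318763,  0.62932913,  0.03845687,  1.51833749, -0.02701204,
        0.99629475, -0.02004094]), 'qvel': array([ 0.00134972,  0.00050496,  0.00120201, -0.00055045, -0.00239158,
        0.0012993 ,  0.00109972]), 'joint_torque': array([-9.28866793e-04, -5.49748671e+01,  1.14354663e+00, -1.86642659e+01,
       -5.21046063e-02,  2.34294101e-02,  1.43501757e-04]), 'tcp_pos': array([ 247.99252721, -600.15404878,  218.57514316]), 'tcp_rot': array([-0.5873937 ,  0.39367431, -0.39257832,  0.58810836]), 'ft_force': array([-0.14697519, -0.68231634,  0.7498545 ]), 'moment': array([ 0.00873852,  0.03532136, -0.02312156]), 'grip_width': 93.92226389339373}
top [[440.83128486   0.         279.577897  ]
 [  0.         440.83128486 214.26284253]
 [  0.           0.           1.        ]] [428.22908168 166.42746639 971.8932675 ] [-0.70072412  0.70667976 -0.06181931  0.07594601]
bracket 0.91 [193.4 241.8] [559.9 377.9   0. ]
short_bracket 0.95 [264.  246.6] [547.7 220.3   0. ]
jig 0.92 [389.9 225. ] [593.5 -60.1   0. ]
cheek 0.68 [361.9 221. ] [599.2   5.4  22. ]
fence_f
[... 207 characters left out ...]
4.66289755   0.         272.87721716]
 [  0.         544.66289755 208.65698135]
 [  0.           0.           1.        ]] [ -15.67590449 -606.44032042  620.6084526 ] [ 0.81975696 -0.28627537  0.16820424 -0.46663935]
bracket 0.95 [198.3 192.3] [556.6 378.1   0. ]
short_bracket 0.87 [234.6 222.3] [546.7 216.3   0. ]
short_bracket 0.17 [341.1 273.7] [598.4 -54.3   0. ]
jig 0.8 [345.3 273.8] [604.4 -59.3   0. ]
jig 0.18 [254.4 178.9] [702.4 351.6  -0. ]
cheek 0.94 [320.4 250.9] [596.2   1.6  22. ]
fence_face 0.75 [352.2 261.7] [625.3 -55.1  16. ]
fence_face 0.23 [198.7 191.6] [544.4 355.   16. ]
masking_tape 0.8 [294.2 198.7] [715.2 215.7   0. ]
ring_clamp 0.91 [255.9 176.2] [714.2 361.    0. ]
```

View pics/top0.png

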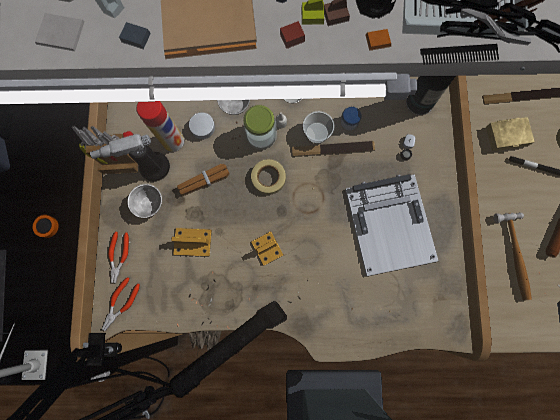

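View pics/scene0.png

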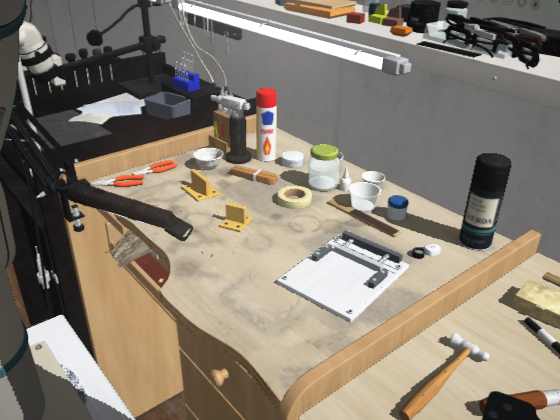

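```bash
python3 - <<'E'
from h import *
s=observe();print(R.from_quat(s["tcp_rot"]).as_matrix().round(3))
f=grab_frame("top")
for l in("bracket","short_bracket","fence","cheek","jig"):
    for r in regions_of(l,f)[:2]:
        m=r["mask"].astype(np.uint8)
        c=max(cv2.findContours(m,0,1)[0],key=cv2.contourArea)
        b=cv2.boxPoints(cv2.minAreaRect(c))
        z={"bracket":6,"short_bracket":6,"fence":23,"cheek":22,"jig":10}[l]
        print(l,round(r["p"],2),m.sum(),r["bbox"],[onz(f,p,z)[:2].round(0) for p in b])
E
python3 - <<'E'
import cv2
im=cv2.imread('pics/top0.png')
cv2.imwrite('pics/top0b.png',cv2.resize(im[140:300,320:470],None,fx=3.7,fy=3.7,interpolation=2))
cv2.imwrite('pics/top0c.png',cv2.resize(im[180:290,150:310],None,fx=5,fy=5,interpolation=2))
E
```

```text
[[ 0.382  0.     0.924]
 [-0.924 -0.     0.382]
 [ 0.    -1.     0.   ]]
bracket 0.9 987 [174.8, 226.4, 212.0, 259.3] [array([531., 425.]), array([592., 425.]), array([587., 339.]), array([527., 340.])]
short_bracket 0.81 627 [251.7, 231.3, 284.9, 267.6] [array([557., 253.]), array([583., 205.]), array([529., 176.]), array([504., 224.])]
short_bracket 0.6 259 [364.9, 193.5, 410.7, 210.7] [array([638.,  -0.]), array([ 659., -104.]), array([ 646., -106.]), array([625.,  -3.])]
fence 0.75 244 [367.4, 195.8, 410.8, 208.8] [array([634.,   1.]), array([655., -98.]), array([ 642., -100.]), array([621.,  -1.])]
cheek 0.97 6621 [346.6, 175.4, 439.1, 274.1] [array([677.,  42.]), array([ 715., -119.]), array([ 511., -153.]), array([475.,   2.])]
jig 0.71 6707 [346.5, 175.8, 437.6, 276.3] [array([681.,  43.]), array([ 722., -121.]), array([ 512., -157.]), array([474.,   0.])]
```

View crops.

View pics/top0b.png

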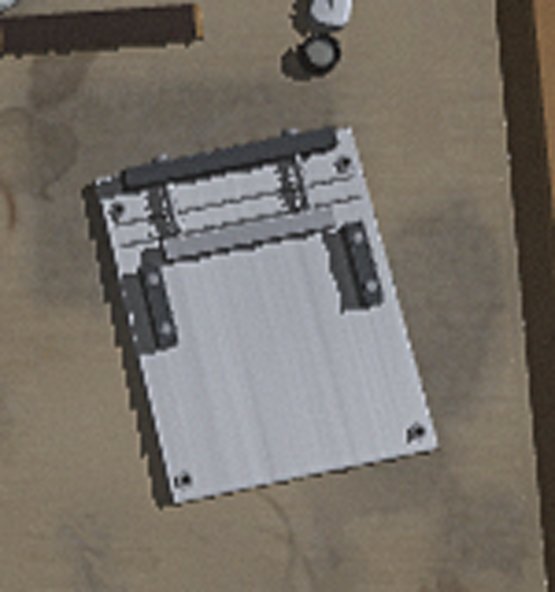

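View pics/top0c.png

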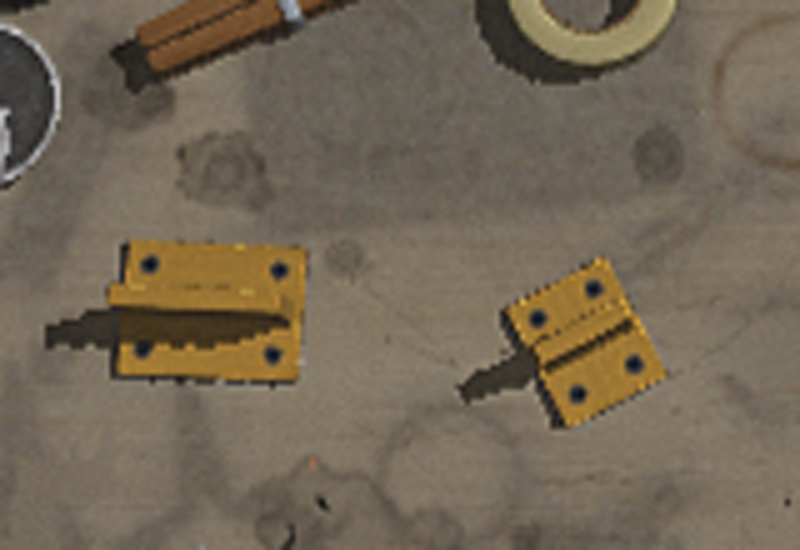

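```bash
python3 - <<'E'
from h import *
f=grab_frame("top");g=grab_frame("scene")
def fit(px,loc,zs,f):
    W=np.array([onz(f,p,z)[:2] for p,z in zip(px,zs)]);L=np.array(loc,float)
    lc=L.mean(0);wc=W.mean(0);a=L-lc;b=W-wc
    th=np.arctan2((a[:,0]*b[:,1]-a[:,1]*b[:,0]).sum(),(a*b).sum())
    Rm=np.array([[np.cos(th),-np.sin(th)],[np.sin(th),np.cos(th)]])
    t=wc-Rm@lc; print("t",t.round(1),"th",th.round(4),"res",(W-(L@Rm.T+t)).round(1).tolist())
c=lambda p:[150+p[0]/5,180+p[1]/5]
# image up=+x, image left=+y : TL,TR,BR,BL
fit([c(p) for p in[(125,241),(307,250),(299,383),(112,377)]],[(30,40),(30,-40),(-30,-40),(-30,40)],[6]*4,f)
d=lambda p:[320+p[0]/3.7,140+p[1]/3.7]
fit([d(p) for p in[(97,183),(352,128),(437,447),(173,503)]],[(100,80),(100,-80),(-100,-80),(-100,80)],[10]*4,f)
def tri(p,q):
    o1,d1=ray(f,p);o2,d2=ray(g,q)
    A=np.c_[d1,-d2];x=np.linalg.lstsq(A,o2-o1,rcond=None)[0];a=o1+d1*x[0];b=o2+d2*x[1];return a.round(0),b.round(0)
print("tube tip",tri((280,310),(183,232)))
print("lamp end",tri((410,84),(400,66)),"base px",proj(f,(0,0,0)), proj(f,(0,0,300)),"start tcp",proj(f,(248,-600,218)))
E
```

```text
t [557.6 379.3] th -0.0484 res [[0.5, 0.9], [-0.5, -0.8], [0.2, -1.5], [-0.3, 1.4]]
t [593.2 -61.1] th 0.1944 res [[-2.3, -1.4], [-0.6, -0.2], [1.6, 1.7], [1.3, -0.1]]
tube tip (array([411., 185.,  46.]), array([406., 188.,  46.]))
lamp end (array([746., -18., 359.]), array([744., -16., 357.])) base px [375.8090923  522.75166913] [420.46549078 636.48135061] start tcp [779.9327262  415.54887805]
```

```bash
python3 - <<'E'
from h import *
im=cv2.imread('pics/scene0.png')
cv2.imwrite('pics/s0b.png',cv2.resize(im[160:260,50:200],None,fx=5,fy=5,interpolation=2))
f=grab_frame("wrist");cv2.imwrite('pics/w0.png',f["pixels"])
E
```

```text
(no output)
```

View pics/s0b.png

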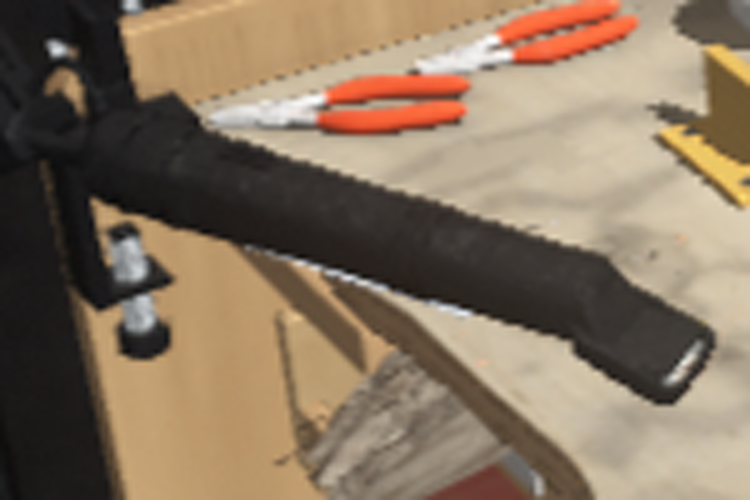

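View pics/w0.png

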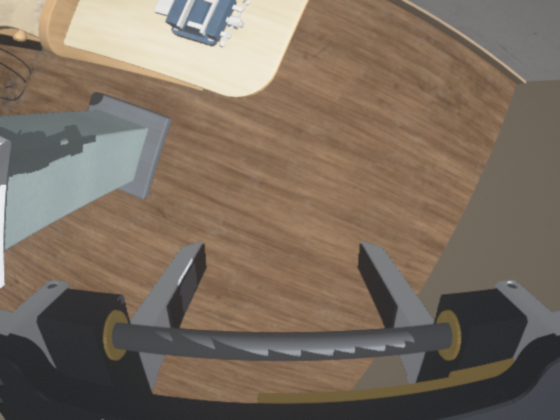

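```bash
python3 - <<'E'
from h import *
f=grab_frame("top");g=grab_frame("scene")
def tri(p,q):
    o1,d1=ray(f,p);o2,d2=ray(g,q)
    A=np.c_[d1,-d2];x=np.linalg.lstsq(A,o2-o1,rcond=None)[0];a=o1+d1*x[0];b=o2+d2*x[1];return a.round(0),b.round(0)
print("tube back",tri((180,385),(72,188)), tri((97,345),(78,215)),tri((265,318),(168,218)))
for p in [(375,-480,200),(500,-350,200),(600,-100,200),(620,100,180),(600,250,160),(558,379,150)]: print(p,proj(f,p).round(0),proj(g,p).round(0))
E
```

```text
tube back (array([276., 371., 106.]), array([271., 374., 108.])) (array([331., 617., -91.]), array([341., 612., -94.])) (array([396., 214.,  69.]), array([392., 217.,  69.]))
(375, -480, 200) [677. 331.] [510. 411.]
(500, -350, 200) [588. 257.] [468. 289.]
(600, -100, 200) [437. 202.] [371. 188.]
(620, 100, 180) [324. 195.] [299. 155.]
(600, 250, 160) [244. 209.] [244. 142.]
(558, 379, 150) [176. 232.] [194. 133.]
```

```bash
cat >> h.py <<'E'
from scipy.interpolate import CubicSpline
def rows(wps,n,smooth=True):
    """wps: list of (x,y,z,yaw) targets after current measured pose"""
    s=observe();M=R.from_quat(s["tcp_rot"]).as_matrix()
    p0=[*s["tcp_pos"],np.arctan2(M[1,0],M[0,0])]
    W=np.array([p0]+[list(w) for w in wps]);L=np.r_[0,np.cumsum(np.linalg.norm(np.diff(W[:,:3]),axis=1)+1e-6)]
    L/=L[-1]; u=np.linspace(0,1,n+1); u=u*u*(3-2*u)*.5+u*.5
    P=np.c_[[np.interp(u,L,W[:,k]) if len(W)<3 else CubicSpline(L,W[:,k])(u) for k in range(4)]].T
    out=[];p=np.array(p0,float)
    for q in P[1:]:
        c,s_=np.cos(p[3]),np.sin(p[3]);d=q-p
        r=[round((c*d[0]+s_*d[1])/1000,4),round(-d[2]/1000,4),round((-s_*d[0]+c*d[1])/1000,4),0,round(-d[3],4),0]
        out.append(r)
        p=p+[ (c*r[0]-s_*r[2])*1000,(s_*r[0]+c*r[2])*1000,-r[1]*1000,-r[4]]
    print("end",p.round(3))
    for i in range(0,n,8): print("; ".join(" ".join(f"{v:g}" for v in r) for r in out[i:i+8])+"\n")
E
python3 - <<'E'
from h import *
rows([(450,-460,220,-.9),(590,-230,215,-.5),(630,50,210,-.2),(558,379,180,-.048)],32)
E
```

```text
Traceback (most recent call last):
  File "h.py", line 20, in rows
    P=np.c_[[np.interp(u,L,W[:,k]) if len(W)<3 else CubicSpline(L,W[:,k])(u) for k in range(4)]].T
                                                    ~~~~~~~~~~~^^^^^^^^^^
ValueError: The length of `y` along `axis`=0 doesn't match the length of `x`
```

Norm/diff axis slip; fix.

```bash
sed -i 's/np.diff(W\[:,:3\])/np.diff(W[:,:3],axis=0)/; s/P=np.c_\[\[/P=np.array([/; s/for k in range(4)\]\].T/for k in range(4)]).T/' h.py
python3 - <<'E'
from h import *
rows([(450,-460,220,-.9),(590,-230,215,-.5),(630,50,210,-.2),(558,379,180,-.048)],32)
E
```

```text
end [ 5.58026e+02  3.79002e+02  1.79975e+02 -4.80000e-02]
-0.0003 -0.0004 0.0196 0 -0.0141 0; -0.001 -0.0004 0.0228 0 -0.0185 0; -0.0017 -0.0004 0.0256 0 -0.0235 0; -0.0026 -0.0002 0.0282 0 -0.0288 0; -0.0036 -0.0001 0.0306 0 -0.0346 0; -0.0044 0.0001 0.0328 0 -0.0403 0; -0.0053 0.0003 0.0348 0 -0.046 0; -0.006 0.0004 0.0365 0 -0.0514 0

-0.0067 0.0005 0.0382 0 -0.056 0; -0.0072 0.0007 0.0397 0 -0.06 0; -0.0075 0.0008 0.0408 0 -0.0629 0; -0.0077 0.0009 0.0419 0 -0.0646 0; -0.008 0.0009 0.0427 0 -0.0649 0; -0.0081 0.0008 0.0432 0 -0.0638 0; -0.0082 0.0007 0.0436 0 -0.0611 0; -0.0086 0.0006 0.0436 0 -0.0572 0

-0.009 0.0005 0.0436 0 -0.0531 0; -0.0092 0.0006 0.0434 0 -0.0488 0; -0.0097 0.0007 0.0429 0 -0.0443 0; -0.0099 0.0009 0.0423 0 -0.0399 0; -0.0103 0.0012 0.0414 0 -0.0355 0; -0.0106 0.0014 0.0403 0 -0.0311 0; -0.0108 0.0018 0.039 0 -0.0271 0; -0.011 0.0022 0.0373 0 -0.0231 0

-0.0111 0.0025 0.0355 0 -0.0195 0; -0.011 0.0029 0.0334 0 -0.0161 0; -0.011 0.0031 0.0311 0 -0.013 0; -0.0107 0.0033 0.0286 0 -0.0104 0; -0.0102 0.0034 0.026 0 -0.008 0; -0.0096 0.0034 0.0232 0 -0.006 0; -0.0089 0.0033 0.0203 0 -0.0044 0; -0.0078 0.0031 0.0172 0 -0.003 0
```

Send it in rounded numbers.

Emit:
carry_out(rows="0 0 0.02 0 -0.014 0; -0.001 0 0.023 0 -0.018 0; -0.002 0 0.026 0 -0.024 0; -0.003 0 0.028 0 -0.029 0; -0.004 0 0.031 0 -0.035 0; -0.004 0 0.033 0 -0.04 0; -0.005 0 0.035 0 -0.046 0; -0.006 0 0.037 0 -0.051 0", hand=0)

```text
time: 2.35
tcp_pos: [443.7, -467.7, 219.5]
tcp_rot: [-0.634, 0.313, -0.313, 0.634]
ft_force: [-0.8, -0.6, 0.3]
grip_width: 94.2
```

Emit:
carry_out(rows="-0.007 0.001 0.038 0 -0.056 0; -0.007 0.001 0.04 0 -0.06 0; -0.007 0.001 0.041 0 -0.063 0; -0.008 0.001 0.042 0 -0.065 0; -0.008 0.001 0.043 0 -0.065 0; -0.008 0.001 0.043 0 -0.064 0; -0.008 0.001 0.044 0 -0.061 0; -0.009 0.001 0.044 0 -0.057 0")

```text
time: 3.35
tcp_pos: [609.4, -173.6, 211.5]
tcp_rot: [-0.691, 0.149, -0.15, 0.691]
ft_force: [0.1, -0.4, 0.3]
grip_width: 94.2
```

Emit:
carry_out(rows="-0.009 0 0.044 0 -0.053 0; -0.009 0.001 0.043 0 -0.049 0; -0.01 0.001 0.043 0 -0.044 0; -0.01 0.001 0.042 0 -0.04 0; -0.01 0.001 0.041 0 -0.036 0; -0.011 0.001 0.04 0 -0.031 0; -0.011 0.002 0.039 0 -0.027 0; -0.011 0.002 0.037 0 -0.023 0")

```text
time: 4.35
tcp_pos: [620.3, 162.8, 202.5]
tcp_rot: [-0.705, 0.044, -0.044, 0.706]
ft_force: [-0.0, 0.6, 0.2]
grip_width: 94.0
```

Emit:
carry_out(rows="-0.011 0.003 0.035 0 -0.02 0; -0.011 0.003 0.033 0 -0.016 0; -0.011 0.003 0.031 0 -0.013 0; -0.011 0.003 0.029 0 -0.01 0; -0.01 0.003 0.026 0 -0.008 0; -0.01 0.003 0.023 0 -0.006 0; -0.009 0.003 0.02 0 -0.004 0; -0.008 0.003 0.017 0 -0.003 0")

```text
time: 5.35
tcp_pos: [557.6, 380.7, 178.3]
tcp_rot: [-0.707, 0.016, -0.016, 0.707]
ft_force: [0.2, 0.0, 0.1]
grip_width: 94.3
```

```bash
python3 - <<'E'
from h import *
s=observe();M=R.from_quat(s["tcp_rot"]).as_matrix();print(s["time"],s["tcp_pos"],np.arctan2(M[1,0],M[0,0]),M.round(3)[:,1],s["ft_force"],s["grip_width"],s["qpos"].round(2))
for n in ("wrist","top"):
    f=grab_frame(n);cv2.imwrite(f'pics/{n}1.png',f["pixels"])
    if n=="wrist":
        print(f["K"],f["origin"],f["orientation"]);print(place_of("bracket",f)[:2])
E
```

```text
5.35 [557.57522722 380.68414845 178.34973054] -0.04631052034001242 [-0.  0. -1.] [0.23343837 0.01839438 0.10626982] 94.3264561818529 [-0.5   0.72 -0.24  1.48  0.19  0.97 -0.84]
[[325.1922621    0.         281.63004868]
 [  0.         325.1922621  208.85842547]
 [  0.           0.           1.        ]] [561.94011076 462.28555302 344.89345287] [ 0.98948634 -0.02262549 -0.00368707  0.14279802]
[{'at': [284.1, 192.9], 'p': 0.65}]
```

View pics/wrist1.png

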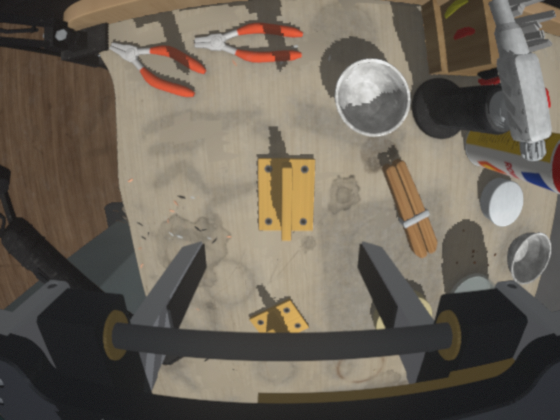

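```bash
python3 - <<'E'
from h import *
im=cv2.imread('pics/wrist1.png')
cv2.imwrite('pics/w1b.png',cv2.resize(im[140:240,220:350],None,fx=6,fy=6,interpolation=2))
E
```

```text
(no output)
```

View pics/w1b.png

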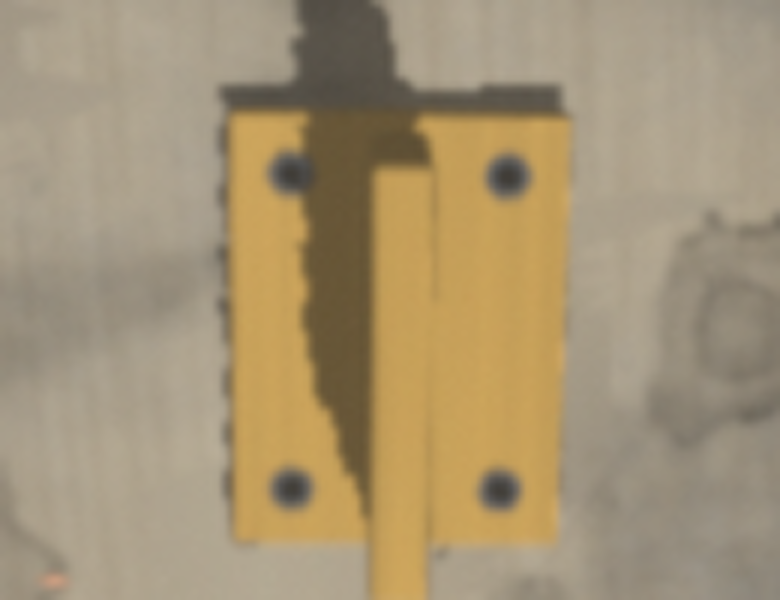

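```bash
cat >> h.py <<'E'
def wz(f,px,z):
    K=np.array(f["K"]);v=np.array([px[0]-K[0,2],px[1]-K[1,2]]);r=np.hypot(*v);t=r/K[0,0]
    d=np.r_[v/r*np.sin(t),np.cos(t)];d=R.from_quat(f["orientation"]).apply(d);o=np.array(f["origin"])
    return o+d*(z-o[2])/d[2]
def fit2(W,loc):
    W=np.array(W)[:,:2];L=np.array(loc,float)
    lc=L.mean(0);wc=W.mean(0);a=L-lc;b=W-wc
    th=np.arctan2((a[:,0]*b[:,1]-a[:,1]*b[:,0]).sum(),(a*b).sum())
    Rm=np.array([[np.cos(th),-np.sin(th)],[np.sin(th),np.cos(th)]])
    t=wc-Rm@lc; print("t",t.round(1),"th",th.round(4),"res",(W-(L@Rm.T+t)).round(1).tolist()); return t,th
E
python3 - <<'E'
from h import *
f=grab_frame("wrist")
c=lambda p:[220+p[0]/6,140+p[1]/6]
fit2([wz(f,c(p),6) for p in [(229,110),(571,116),(557,543),(234,542)]],[(-30,40),(30,40),(30,-40),(-30,-40)])
fit2([wz(f,c(p),44) for p in [(372,167),(433,167)]],[(-5,37),(5,37)])
E
```

```text
t [563.  376.3] th -0.0532 res [[0.0, 0.1], [-0.1, -0.4], [-0.0, 0.3], [0.1, -0.0]]
t [563.1 375.6] th -0.0438 res [[0.2, -0.0], [-0.2, 0.0]]
```

```bash
python3 - <<'E'
from h import *
rows([(563,376,27,-.051)],8)
E
```

```text
end [ 5.62976e+02  3.76026e+02  2.69740e+01 -5.10000e-02]
0.0004 0.0127 -0.0002 0 0.0003 0; 0.0005 0.018 -0.0003 0 0.0004 0; 0.0006 0.0216 -0.0003 0 0.0004 0; 0.0007 0.0234 -0.0003 0 0.0005 0; 0.0006 0.0233 -0.0004 0 0.0005 0; 0.0006 0.0216 -0.0003 0 0.0005 0; 0.0006 0.0181 -0.0002 0 0.0004 0; 0.0003 0.0127 -0.0002 0 0.0003 0
```

Emit:
carry_out(rows="0.001 0.013 0 0 0.001 0; 0.001 0.018 -0.001 0 0.001 0; 0.001 0.022 -0.001 0 0.001 0; 0.001 0.023 0 0 0 0; 0.001 0.023 0 0 0 0; 0 0.022 0 0 0 0; 0 0.018 0 0 0 0; 0 0.012 0 0 0 0")

```text
time: 6.55
tcp_pos: [563.2, 375.6, 25.7]
tcp_rot: [0.707, -0.019, 0.018, -0.706]
ft_force: [0.2, 0.4, 0.4]
grip_width: 93.8
```

Emit:
carry_out(rows="0 0 0 0 0 0; 0 0 0 0 0 0")

```text
time: 6.8
tcp_pos: [564.1, 376.9, 28.1]
tcp_rot: [-0.707, 0.018, -0.018, 0.707]
ft_force: [-0.5, 0.5, -0.4]
grip_width: 94.0
```

```bash
python3 - <<'E'
from h import *
s=observe();M=R.from_quat(s["tcp_rot"]).as_matrix();print(s["time"],s["tcp_pos"],np.arctan2(M[1,0],M[0,0]),s["ft_force"],s["grip_width"])
f=grab_frame("wrist");cv2.imwrite('pics/wrist2.png',f["pixels"])
E
```

```text
6.8 [564.11813935 376.87609853  28.14537856] -0.05106187778718243 [-0.53737886  0.52372611 -0.35863933] 93.98811674713262
```

View pics/wrist2.png

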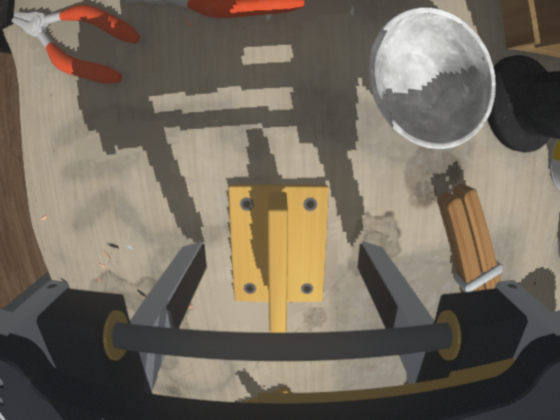

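```bash
python3 - <<'E'
from h import *
f=grab_frame("wrist")
fit2([wz(f,p,6) for p in [(229,186.5),(330,186.5),(325,302),(235,302)]],[(-30,40),(30,40),(30,-40),(-30,-40)])
print(np.array(f["origin"]),np.mean([observe()["tcp_pos"] for _ in range(5)],0))
E
```

```text
t [563.5 376.7] th -0.0493 res [[-0.3, 0.4], [0.3, 0.3], [0.9, -0.4], [-0.9, -0.3]]
[568.69937666 458.41722766 194.99862428] [564.20886318 376.92414304  28.44523959]
```

Emit:
carry_out(rows="-0.0005 0.001 0 0 0 0; 0 0 0 0 0 0; 0 0 0 0 0 0; 0 0 0 0 0 0; 0 0 0 0 0 0; 0 0 0 0 0 0; 0 0 0 0 0 0; 0 0 0 0 0 0", hand=1)

```text
time: 7.9
tcp_pos: [563.1, 376.5, 26.5]
tcp_rot: [-0.707, 0.018, -0.018, 0.707]
ft_force: [0.5, 0.4, 0.4]
grip_width: 17.3
```

Emit:
carry_out(rows="0 0 0 0 0 0; 0 0 0 0 0 0; 0 -0.005 0 0 0 0; 0 -0.01 0 0 0 0; 0 -0.015 0 0 0 0; 0 -0.02 0 0 0 0; 0 -0.02 0 0 0 0; 0 -0.02 0 0 0 0")

```text
time: 8.9
tcp_pos: [563.4, 376.7, 118.5]
tcp_rot: [-0.707, 0.018, -0.018, 0.707]
ft_force: [0.9, 0.3, -2.6]
grip_width: 10.0
```

```bash
python3 - <<'E'
from h import *
s=observe();M=R.from_quat(s["tcp_rot"]).as_matrix();print(s["time"],s["tcp_pos"],np.arctan2(M[1,0],M[0,0]),s["ft_force"],s["grip_width"])
f=grab_frame("wrist");cv2.imwrite('pics/wrist3.png',f["pixels"])
E
```

```text
8.9 [563.37941643 376.69285076 118.4819561 ] -0.051042098409000314 [ 0.8814646   0.33337122 -2.63221224] 10.034803346257032
```

View pics/wrist3.png

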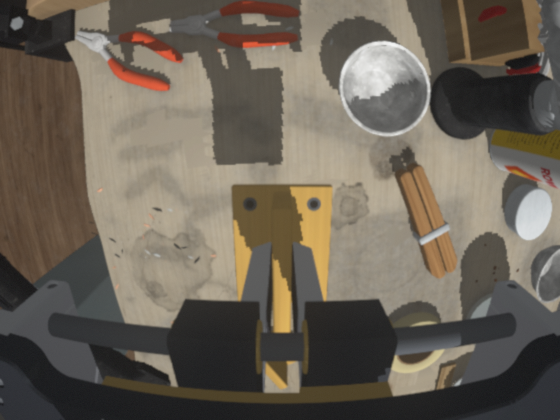

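```bash
python3 - <<'E'
from h import *
rows([(585,250,155,.03),(580,-20,150,.195)],16)
E
```

```text
end [ 5.80007e+02 -1.99830e+01  1.50045e+02  1.95000e-01]
0.0037 -0.0049 -0.0139 0 -0.009 0; 0.0043 -0.0059 -0.0178 0 -0.0116 0; 0.0045 -0.0063 -0.0214 0 -0.0137 0; 0.0042 -0.0064 -0.0243 0 -0.0155 0; 0.0036 -0.0059 -0.0268 0 -0.0169 0; 0.0026 -0.0052 -0.0288 0 -0.0181 0; 0.0014 -0.0041 -0.0302 0 -0.0188 0; -0.0001 -0.0029 -0.0309 0 -0.0191 0

-0.0014 -0.0016 -0.0311 0 -0.0192 0; -0.0029 -0.0002 -0.0305 0 -0.0188 0; -0.004 0.0009 -0.0295 0 -0.0182 0; -0.005 0.002 -0.0277 0 -0.017 0; -0.0056 0.0027 -0.0253 0 -0.0157 0; -0.0058 0.0032 -0.0224 0 -0.0138 0; -0.0054 0.0031 -0.0188 0 -0.0116 0; -0.0047 0.0028 -0.0147 0 -0.0092 0
```

Emit:
carry_out(rows="0.004 -0.005 -0.014 0 -0.009 0; 0.004 -0.006 -0.018 0 -0.012 0; 0.0045 -0.006 -0.021 0 -0.014 0; 0.004 -0.006 -0.024 0 -0.015 0; 0.0035 -0.006 -0.027 0 -0.017 0; 0.0025 -0.005 -0.029 0 -0.018 0; 0.0015 -0.004 -0.03 0 -0.019 0; 0 -0.003 -0.031 0 -0.019 0")

```text
time: 9.95
tcp_pos: [587.5, 178.8, 157.1]
tcp_rot: [0.707, 0.025, -0.026, -0.706]
ft_force: [0.5, -0.6, -3.0]
grip_width: 10.1
```

Emit:
carry_out(rows="-0.0015 -0.0015 -0.031 0 -0.019 0; -0.003 0 -0.0305 0 -0.019 0; -0.004 0.001 -0.0295 0 -0.018 0; -0.005 0.002 -0.028 0 -0.017 0; -0.0055 0.003 -0.025 0 -0.016 0; -0.006 0.003 -0.022 0 -0.014 0; -0.0055 0.003 -0.019 0 -0.012 0; -0.0045 0.003 -0.015 0 -0.009 0")

```text
time: 10.95
tcp_pos: [577.2, -24.0, 143.5]
tcp_rot: [0.704, 0.068, -0.069, -0.703]
ft_force: [0.6, 0.3, -2.8]
grip_width: 10.1
```

Emit:
carry_out(rows="0 0 0 0 0 0; 0 0 0 0 0 0")

```text
time: 11.2
tcp_pos: [578.2, -20.3, 144.1]
tcp_rot: [-0.703, -0.07, 0.069, 0.704]
ft_force: [0.3, 0.2, -3.5]
grip_width: 9.8
```

```bash
python3 - <<'E'
from h import *
s=observe();M=R.from_quat(s["tcp_rot"]).as_matrix();print(s["time"],s["tcp_pos"],np.arctan2(M[1,0],M[0,0]),s["ft_force"],s["grip_width"])
f=grab_frame("wrist");cv2.imwrite('pics/wrist4.png',f["pixels"]);np.save('w4.npy',f,allow_pickle=True)
for l,z in(("cheek",22),("fence_face",16)):
    for r in place_of(l,f)[:2]: print(l,r["p"],r["at"],wz(f,r["at"],z))
cv2.imwrite('pics/w4b.png',cv2.resize(f["pixels"][100:340,140:400],None,fx=2.5,fy=2.5,interpolation=2))
E
```

```text
11.2 [578.23688544 -20.30646656 144.0670908 ] 0.19658356956567224 [ 0.30353346  0.19772208 -3.46908886] 9.84515999860557
cheek 0.8 [310.2, 185.9] [600.3074965    2.88028177  22.        ]
fence_face 0.63 [329.7, 246.4] [633.64266045 -53.96339173  16.        ]
```

View pics/wrist4.png

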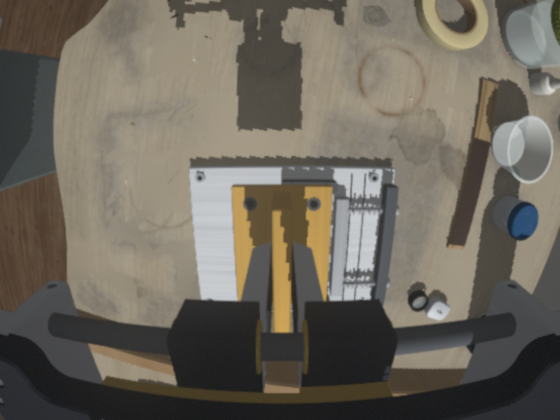

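View pics/w4b.png

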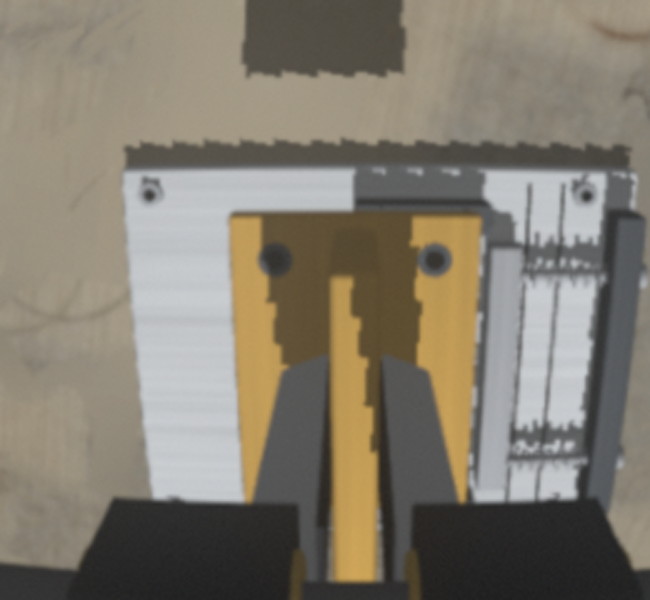

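```bash
python3 - <<'E'
from h import *
f=np.load('w4.npy',allow_pickle=True).item()
c=lambda p:[140+p[0]/2.5,100+p[1]/2.5]
W=lambda p,z:wz(f,c(p),z)
P=[((123,170),10,(-100,80)),((635,172),10,(100,80)),((530,183),10,(56,74)),((563,183),10,(69.3,74)),((490,246),23,(40,52)),((521,248),23,(52,52))]
t,th=fit2([W(p,z) for p,z,_ in P],[l for *_,l in P])
a=W((123,170),10);b=W((152,500),10);print("near edge ang",np.arctan2(-(a-b)[0],(a-b)[1]))
t2,th2=fit2([W(p,z) for p,z,_ in P[:2]],[l for *_,l in P[:2]])
# bracket in hand
s=observe();zb=144.1-27+6;
fit2([W(p,zb) for p in [(230,213),(481,213)]],[(-30,40),(30,40)])
for _ in range(4): s=observe();print(s["tcp_pos"].round(1))
for z in(22,):
  T=np.array([[np.cos(th),-np.sin(th)],[np.sin(th),np.cos(th)]])
  print("cheek",T@[15,62]+t,"fence",T@[40,0]+t)
E
```

```text
t [597.6 -63. ] th 0.1975 res [[1.0, -0.1], [-1.0, -0.9], [0.5, 0.2], [0.3, 0.4], [-0.4, 0.6], [-0.5, -0.2]]
near edge ang 0.19132353333380264
t [597.4 -63.5] th 0.1957 res [[1.0, 0.2], [-1.0, -0.2]]
t [578.6 -19.2] th 0.1971 res [[0.2, 0.0], [-0.2, -0.0]]
[578.3 -19.9 144.2]
[578.3 -19.9 144.2]
[578.3 -19.9 144.2]
[578.3 -19.9 144.2]
cheek [600.11693591   0.72704073] fence [636.79615878 -55.16244495]
```

```bash
python3 - <<'E'
from h import *
rows([(592.6,-64.5,144,.1965)],4)
E
```

```text
end [ 5.92550e+02 -6.44970e+01  1.43978e+02  1.96000e-01]
0.0011 0 -0.0094 0 0.0002 0; 0.0015 0.0001 -0.0139 0 0.0003 0; 0.0016 0 -0.0138 0 0.0004 0; 0.001 0.0001 -0.0094 0 0.0002 0
```

Emit:
carry_out(rows="0.001 0 -0.0095 0 0 0; 0.0015 0 -0.014 0 0 0; 0.0015 0 -0.014 0 0 0; 0.001 0 -0.0095 0 0 0; 0 0.015 0 0 0 0; 0 0.02 0 0 0 0; 0 0.02 0 0 0 0; 0 0.015 0 0 0 0")

```text
time: 12.35
tcp_pos: [591.3, -65.6, 72.2]
tcp_rot: [-0.703, -0.069, 0.07, 0.704]
ft_force: [-0.1, -0.7, -3.3]
grip_width: 9.8
```

Emit:
carry_out(rows="0 0 0 0 0 0; 0 0 0 0 0 0; 0 0 0 0 0 0")

```text
time: 12.72
tcp_pos: [592.8, -66.2, 74.8]
tcp_rot: [0.704, 0.07, -0.069, -0.704]
ft_force: [0.3, 0.0, -3.2]
grip_width: 9.6
```

```bash
python3 - <<'E'
from h import *
s=observe();M=R.from_quat(s["tcp_rot"]).as_matrix();print(s["time"],s["tcp_pos"],np.arctan2(M[1,0],M[0,0]),s["ft_force"],s["grip_width"])
f=grab_frame("wrist");cv2.imwrite('pics/wrist5.png',f["pixels"]);np.save('w5.npy',f,allow_pickle=True)
cv2.imwrite('pics/w5b.png',cv2.resize(f["pixels"][100:340,140:430],None,fx=2.5,fy=2.5,interpolation=2))
g=grab_frame("scene");cv2.imwrite('pics/s5.png',g["pixels"])
E
```

```text
12.725 [592.83852713 -66.24745086  74.77616453] 0.19596031876535042 [ 0.27845771  0.04845003 -3.15896425] 9.56563647012811
```

View pics/w5b.png

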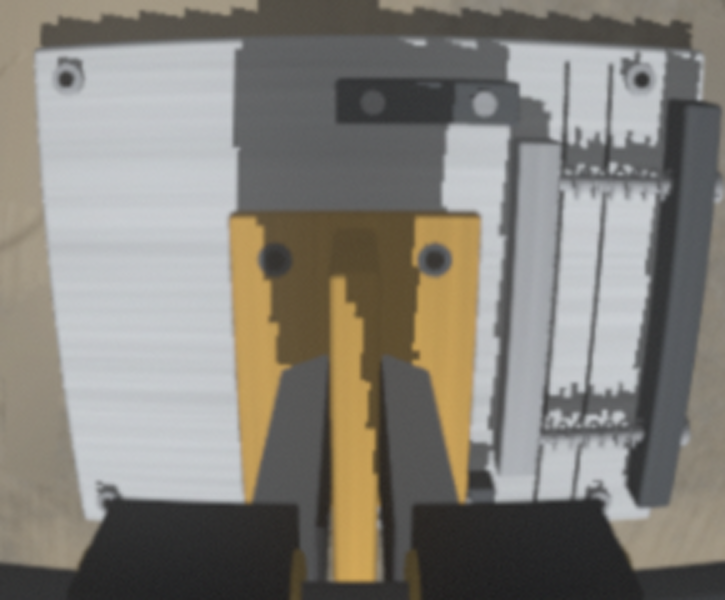

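View pics/s5.png

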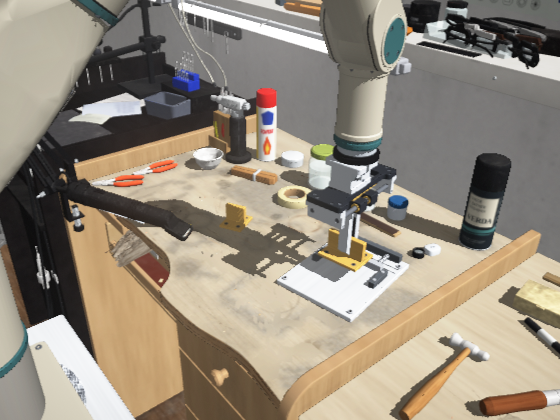

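```bash
python3 - <<'E'
from h import *
f=np.load('w5.npy',allow_pickle=True).item()
c=lambda p:[140+p[0]/2.5,100+p[1]/2.5]
W=lambda p,z:wz(f,c(p),z)
P=[((37,52),10,(-100,80)),((703,55),10,(100,80)),((85,520),10,(-100,-80)),((648,520),10,(100,-80)),((567,62),10,(56,74)),((611,65),10,(69.3,74)),((520,142),23,(40,52)),((559,144),23,(52,52)),((500,475),23,(40,-52)),((537,475),23,(52,-52)),((337,79),22,(-10,68)),((517,82),22,(40,68)),((337,122),22,(-10,56)),((513,125),22,(40,56))]
t,th=fit2([W(p,z) for p,z,_ in P],[l for *_,l in P])
t,th=fit2([W(p,z) for p,z,_ in P[4:]],[l for *_,l in P[4:]])
s=observe();p=s["tcp_pos"];print(p)
b,bt=fit2([W(q,p[2]-27+6) for q in [(230,213),(481,213)]],[(-30,40),(30,40)])
T=np.array([[np.cos(th),-np.sin(th)],[np.sin(th),np.cos(th)]])
print("bracket in jig",T.T@(b-t),"tcp in jig",T.T@(p[:2]-t),bt-th)
E
```

```text
t [597.6 -62.9] th 0.1965 res [[1.5, -0.8], [-0.4, -1.3], [0.1, 0.1], [-0.3, -0.9], [0.2, 0.2], [0.4, 0.0], [0.3, 0.1], [-0.6, -0.4], [0.5, 0.8], [0.5, 0.4], [0.3, 0.6], [-0.9, 0.2], [0.2, 0.9], [-1.7, 0.2]]
t [597.6 -62.7] th 0.1989 res [[0.4, -0.1], [0.6, -0.4], [0.4, -0.2], [-0.4, -0.7], [0.3, 0.5], [0.4, -0.0], [0.4, 0.4], [-0.8, -0.1], [0.3, 0.7], [-1.6, -0.1]]
[592.68620351 -66.32102334  74.68204933]
t [593.2 -65.2] th 0.1963 res [[0.2, 0.0], [-0.2, -0.0]]
bracket in jig [-4.81075048 -1.54494694] tcp in jig [-5.57386757 -2.57965806] -0.0025705101998111934
```

Emit:
carry_out(rows="0 0.008 0.0015 0 0 0; 0 0.012 0 0 0 0; 0 0.008 0 0 0 0; 0 0.005 0 0 0 0; 0 0 0 0 0 0; 0 0 0 0 0 0")

```text
time: 13.58
tcp_pos: [592.2, -64.8, 41.2]
tcp_rot: [0.704, 0.069, -0.069, -0.704]
ft_force: [0.5, -0.3, -2.9]
grip_width: 9.6
```

Emit:
carry_out(rows="0 0.001 0 0 0 0; 0 0.001 0 0 0 0; 0 0 0 0 0 0; 0 0 0 0 0 0")

```text
time: 14.08
tcp_pos: [591.9, -64.8, 39.0]
tcp_rot: [0.704, 0.069, -0.069, -0.704]
ft_force: [-0.4, -0.4, -3.6]
grip_width: 10.0
```

Emit:
carry_out(rows="0 0.0007 0 0 0 0; 0 0.0006 0 0 0 0; 0 0 0 0 0 0; 0 0 0 0 0 0")

```text
time: 14.58
tcp_pos: [591.9, -64.8, 37.7]
tcp_rot: [0.704, 0.069, -0.069, -0.704]
ft_force: [0.9, -0.6, -2.4]
grip_width: 9.5
```

Emit:
carry_out(rows="0 0.0005 0 0 0 0; 0 0 0 0 0 0; 0 0 0 0 0 0")

```text
time: 14.95
tcp_pos: [591.9, -64.8, 37.2]
tcp_rot: [-0.704, -0.069, 0.069, 0.704]
ft_force: [-0.4, -0.0, -3.8]
grip_width: 10.0
```

Emit:
carry_out(rows="0 0.0005 0 0 0 0; 0 0 0 0 0 0; 0 0 0 0 0 0")

```text
time: 15.32
tcp_pos: [591.9, -64.8, 36.7]
tcp_rot: [-0.704, -0.069, 0.069, 0.704]
ft_force: [-0.7, 0.2, -2.8]
grip_width: 9.8
```

Emit:
carry_out(rows="0 0.0005 0 0 0 0; 0 0 0 0 0 0; 0 0 0 0 0 0")

```text
time: 15.7
tcp_pos: [592.0, -64.8, 36.4]
tcp_rot: [0.704, 0.069, -0.069, -0.704]
ft_force: [-0.9, -0.2, 0.4]
grip_width: 9.7
```

Emit:
carry_out(rows="0.002 0 0 0 0 0; 0.003 0 0 0 0 0; 0.003 0 0 0 0 0; 0.002 0 0 0 0 0; 0.001 0 0 0 0 0; 0 0 0 0 0 0; 0 0 0 0 0 0; 0 0 0 0 0 0")

```text
time: 16.7
tcp_pos: [602.0, -63.0, 36.5]
tcp_rot: [0.704, 0.069, -0.07, -0.704]
ft_force: [-5.5, -0.5, 6.8]
grip_width: 9.7
```

```bash
python3 - <<'E'
from h import *
s=observe();print(s["tcp_pos"],s["ft_force"],s["moment"])
f=grab_frame("wrist");np.save('w6.npy',f,allow_pickle=True)
cv2.imwrite('pics/w6b.png',cv2.resize(f["pixels"][100:340,140:450],None,fx=2.5,fy=2.5,interpolation=2))
E
```

```text
[602.02180413 -63.04653253  36.45851466] [-5.46612463 -0.45000195  6.77726726] [-0.2386408   0.92206015 -0.02181213]
```

View pics/w6b.png

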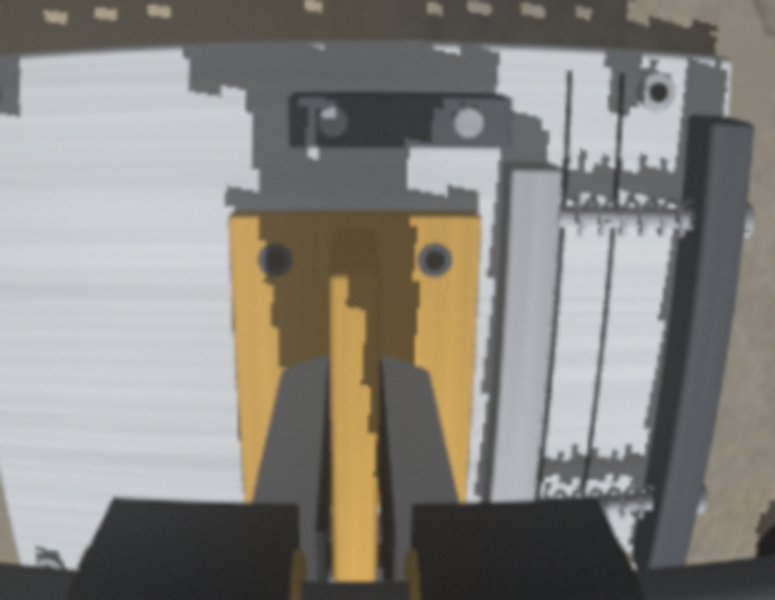

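Emit:
carry_out(rows="0 -0.0005 0 0 0 0; 0 0 0 0 0 0; 0 0 0 0 0 0")

```text
time: 17.12
tcp_pos: [603.4, -62.4, 36.5]
tcp_rot: [-0.704, -0.07, 0.069, 0.704]
ft_force: [0.0, -0.7, -2.6]
grip_width: 10.0
```

```bash
python3 - <<'E'
from h import *
s=observe();M=R.from_quat(s["tcp_rot"]).as_matrix();print(s["tcp_pos"],s["ft_force"],s["moment"],M.round(4))
f=np.load('w6.npy',allow_pickle=True).item()
c=lambda p:[140+p[0]/2.5,100+p[1]/2.5]
W=lambda p,z:wz(f,c(p),z)
P=[((569,72),10,(56,74)),((622,74),10,(69.3,74)),((512,168),23,(40,52)),((558,170),23,(52,52)),((291,94),22,(-10,68)),((508,96),22,(40,68)),((291,147),22,(-10,56)),((504,148),22,(40,56)),((492,497),23,(40,-52))]
t,th=fit2([W(p,z) for p,z,_ in P],[l for *_,l in P])
b,bt=fit2([W(q,16) for q in [(230,213),(480,214)]],[(-30,40),(30,40)])
T=np.array([[np.cos(th),-np.sin(th)],[np.sin(th),np.cos(th)]])
print("bracket in jig",T.T@(b-t),bt-th)
E
```

```text
[603.37254089 -62.44864468  36.46870158] [ 0.00312439 -0.69497213 -2.63548296] [-0.07152351 -0.12626906 -0.00676819] [[ 9.808e-01  1.100e-03 -1.949e-01]
 [ 1.949e-01  4.000e-04  9.808e-01]
 [ 1.200e-03 -1.000e+00  2.000e-04]]
t [597.4 -60.9] th 0.2027 res [[0.9, -2.3], [1.2, -2.2], [0.8, -2.0], [-0.3, -2.6], [1.1, -1.3], [-0.4, -2.0], [0.8, -1.3], [-1.0, -2.0], [-3.1, 15.7]]
t [602.1 -62. ] th 0.1926 res [[0.4, 0.1], [-0.4, -0.1]]
bracket in jig [ 4.37647613 -2.06602612] -0.010139675966009842
```

```bash
python3 - <<'E'
from h import *
f=np.load('w6.npy',allow_pickle=True).item()
c=lambda p:[140+p[0]/2.5,100+p[1]/2.5]
W=lambda p,z:wz(f,c(p),z)
P=[((569,72),10,(56,74)),((622,74),10,(69.3,74)),((512,168),23,(40,52)),((558,170),23,(52,52)),((291,94),22,(-10,68)),((508,96),22,(40,68)),((291,147),22,(-10,56)),((504,148),22,(40,56))]
t,th=fit2([W(p,z) for p,z,_ in P],[l for *_,l in P])
b,bt=fit2([W(q,16) for q in [(230,213),(480,214)]],[(-30,40),(30,40)])
th=.197;T=np.array([[np.cos(th),-np.sin(th)],[np.sin(th),np.cos(th)]])
print("bracket in jig",T.T@(b-t),bt-th, T.T@(b-[597.6,-62.8]))
a=W((512,168),23);q=W((498,400),23);print("fence ang",np.arctan2(-(a-q)[0],(a-q)[1]));
a=W((480,214),16);q=W((466,500),16);print("foot edge ang",np.arctan2(-(a-q)[0],(a-q)[1]))
E
```

```text
t [596.7 -62.5] th 0.1876 res [[0.3, -0.1], [0.5, 0.2], [0.6, 0.1], [-0.6, -0.3], [0.7, -0.0], [-0.9, 0.0], [0.7, 0.0], [-1.3, 0.1]]
t [602.1 -62. ] th 0.1926 res [[0.4, 0.1], [-0.4, -0.1]]
bracket in jig [ 5.33892466 -0.561792  ] -0.004390761260803011 [ 4.54247203 -0.1160223 ]
fence ang 0.19251320674153433
foot edge ang 0.2023377253464072
```

Emit:
carry_out(rows="0.001 0 0 0 0 0; 0.002 0 0 0 0 0; 0.002 0 0 0 0 0; 0.001 0 0 0 0 0; 0.001 0 0 0 0 0; 0 0 0 0 0 0; 0 0 0 0 0 0; 0 0 0 0 0 0")

```text
time: 18.12
tcp_pos: [607.2, -61.7, 36.6]
tcp_rot: [0.704, 0.067, -0.071, -0.704]
ft_force: [-5.9, -0.2, 2.4]
grip_width: 9.9
```

Emit:
carry_out(rows="0.001 0 0 0 0 0; 0.001 0 0 0 0 0; 0.001 0 0 0 0 0; 0.001 0 0 0 0 0; 0 0 0 0 0 0; 0 0 0 0 0 0")

```text
time: 18.88
tcp_pos: [609.7, -61.2, 36.7]
tcp_rot: [0.704, 0.066, -0.072, -0.703]
ft_force: [-9.6, 0.0, 6.4]
grip_width: 9.6
```

```bash
python3 - <<'E'
from h import *
s=observe();M=R.from_quat(s["tcp_rot"]).as_matrix();print(M.round(4),s["moment"],s["ft_force"],s["tcp_pos"])
f=grab_frame("wrist");np.save('w7.npy',f,allow_pickle=True)
cv2.imwrite('pics/w7b.png',cv2.resize(f["pixels"][100:340,140:450],None,fx=2.5,fy=2.5,interpolation=2))
E
```

```text
[[ 0.9809 -0.0073 -0.1944]
 [ 0.1944 -0.0015  0.9809]
 [-0.0075 -1.      0.    ]] [-0.16954547  1.93375647  0.01774079] [-9.56884393  0.01344498  6.36904297] [609.69100274 -61.19101267  36.65002114]
```

View pics/w7b.png

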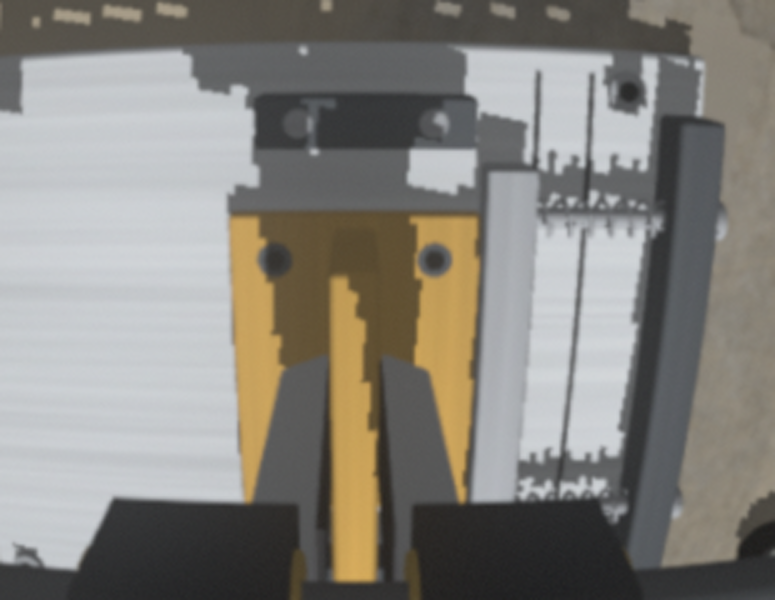

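Emit:
carry_out(rows="0 -0.0002 0 0 0 -0.004; 0 -0.0001 0 0 0 -0.004; 0 0 0 0 0 0; 0 0 0 0 0 0")

```text
time: 19.42
tcp_pos: [609.9, -61.1, 36.5]
tcp_rot: [-0.704, -0.069, 0.069, 0.704]
ft_force: [-6.6, -0.8, 2.2]
grip_width: 9.6
```

```bash
cat > m.py <<'E'
from h import *
import sys
s=observe();M=R.from_quat(s["tcp_rot"]).as_matrix();u=np.array([np.cos(.197),np.sin(.197)])
print(s["time"],"tilt",M[2,0].round(4),M[2,2].round(4),"mom",s["moment"].round(2),"F",s["ft_force"].round(1),"Fx jig",(s["ft_force"][:2]@u).round(2),"x jig",((s["tcp_pos"][:2]-[597.6,-62.8])@u).round(2),"y",((s["tcp_pos"][:2]-[597.6,-62.8])@[-u[1],u[0]]).round(2),s["tcp_pos"][2].round(1))
E
python3 m.py
```

```text
19.425 tilt 0.0008 0.0002 mom [-0.2   1.7   0.02] F [-6.6 -0.8  2.2] Fx jig -6.65 x jig 12.34 y -0.75 36.5
```

Emit:
carry_out(rows="0.001 0 0 0 0 -0.001; 0.001 0 0 0 0 -0.001; 0.001 0 0 0 0 -0.001; 0.001 0 0 0 0 0; 0 0 0 0 0 0; 0 0 0 0 0 0")

```text
time: 20.18
tcp_pos: [611.7, -60.8, 36.4]
tcp_rot: [-0.704, -0.069, 0.069, 0.704]
ft_force: [-11.6, -0.5, 7.0]
grip_width: 9.6
```

```bash
python3 m.py
```

```text
20.175 tilt -0.0003 0.0001 mom [-0.25  2.59  0.04] F [-11.6  -0.5   7. ] Fx jig -11.5 x jig 14.24 y -0.76 36.4
```

Emit:
carry_out(rows="0 -0.0003 0 0 0 0; 0 -0.0002 0 0 0 0; 0 0 0 0 0 0; 0 0 0 0 0 0")

```text
time: 20.68
tcp_pos: [612.1, -60.7, 36.5]
tcp_rot: [-0.704, -0.069, 0.069, 0.704]
ft_force: [-8.7, -1.5, 1.9]
grip_width: 9.4
```

```bash
python3 m.py
```

```text
20.675 tilt 0.0004 0.0003 mom [-0.32  2.24  0.03] F [-8.7 -1.5  1.9] Fx jig -8.85 x jig 14.64 y -0.79 36.5
```

Emit:
carry_out(rows="0.001 -0.0001 0 0 0 -0.0005; 0.001 -0.0001 0 0 0 -0.0005; 0.001 -0.0001 0 0 0 -0.0005; 0.001 -0.0001 0 0 0 -0.0005; 0.001 -0.0001 0 0 0 -0.0005; 0 0 0 0 0 0; 0 0 0 0 0 0")

```text
time: 21.55
tcp_pos: [615.7, -60.0, 36.5]
tcp_rot: [-0.704, -0.069, 0.069, 0.704]
ft_force: [-10.3, -1.4, 1.9]
grip_width: 10.0
```

```bash
python3 m.py
```

```text
21.55 tilt 0.0002 0.0005 mom [-0.35  2.61 -0.  ] F [-10.3  -1.4   1.9] Fx jig -10.35 x jig 18.29 y -0.76 36.5
```

Emit:
carry_out(rows="0.001 -0.0001 0 0 0 -0.0005; 0.001 -0.0001 0 0 0 -0.0005; 0.0005 -0.0001 0 0 0 -0.0005; 0 -0.0001 0 0 0 0; 0 0 0 0 0 0; 0 0 0 0 0 0")

```text
time: 22.3
tcp_pos: [617.3, -59.7, 36.5]
tcp_rot: [-0.704, -0.069, 0.069, 0.704]
ft_force: [-11.4, -0.8, 0.2]
grip_width: 9.7
```

```bash
python3 m.py; python3 - <<'E'
from h import *
f=grab_frame("wrist");np.save('w8.npy',f,allow_pickle=True)
cv2.imwrite('pics/w8b.png',cv2.resize(f["pixels"][100:340,140:450],None,fx=2.5,fy=2.5,interpolation=2))
f=grab_frame("top");cv2.imwrite('pics/t8.png',cv2.resize(f["pixels"][140:300,320:470],None,fx=3.7,fy=3.7,interpolation=2))
E
```

```text
22.3 tilt -0.0001 0.0006 mom [-0.38  2.8   0.02] F [-11.4  -0.8   0.2] Fx jig -11.34 x jig 19.89 y -0.77 36.5
```

View pics/w8b.png

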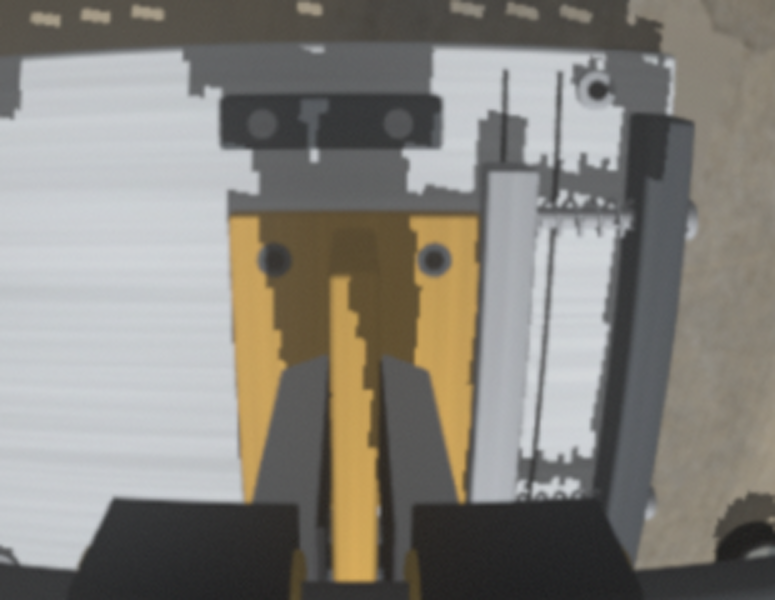

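View pics/t8.png

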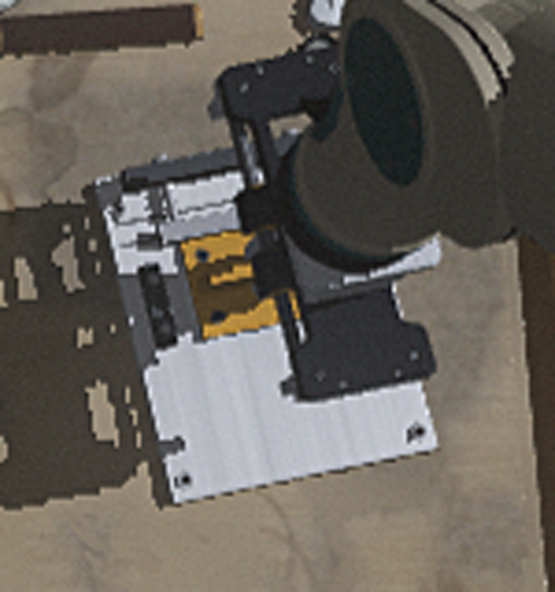

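```bash
python3 - <<'E'
from h import *
f=np.load('w8.npy',allow_pickle=True).item()
c=lambda p:[140+p[0]/2.5,100+p[1]/2.5]
W=lambda p,z:wz(f,c(p),z)
P=[((505,71),10,(56,74)),((560,73),10,(69.3,74)),((221,96),22,(-10,68)),((440,97),22,(40,68)),((221,148),22,(-10,56)),((438,149),22,(40,56))]
t,th=fit2([W(p,z) for p,z,_ in P],[l for *_,l in P])
J=lambda p,z:(np.array([[np.cos(th),np.sin(th)],[-np.sin(th),np.cos(th)]])@(W(p,z)[:2]-t)).round(1)
for n,p,z in [("line56",(505,71),10),("line69",(560,73),10),("fence front",(488,170),23),("rear",(538,172),23),("rear low",(517,480),23),("foot FL",(480,214),16),("foot NL",(229,213),16),("line69 low",(532,480),10)]: print(n,J(p,z))
E
```

```text
t [596.6 -62.4] th 0.1843 res [[0.1, -0.1], [0.3, 0.1], [0.6, -0.1], [-0.6, -0.1], [0.3, 0.1], [-0.8, 0.1]]
line56 [56.1 73.9]
line69 [69.7 74.1]
fence front [50.7 51.8]
rear [62.3 51.7]
rear low [ 63.7 -28.3]
foot FL [50.5 40.1]
foot NL [-9.1 39.7]
line69 low [ 71.1 -36.3]
```

Emit:
carry_out(rows="0 0 0 0 0 0; 0 0 0 0 0 0; 0 0 0 0 0 0; 0 0 0 0 0 0; 0 0 0 0 0 0; 0 0 0 0 0 0; 0 0 0 0 0 0; 0 0 0 0 0 0")

```text
time: 23.4
tcp_pos: [617.2, -59.7, 36.5]
tcp_rot: [-0.704, -0.069, 0.069, 0.704]
ft_force: [-11.9, -0.8, 1.0]
grip_width: 9.6
```

Emit:
carry_out(rows="0 0 0 0 0 0; 0 0 0 0 0 0; 0 0 0 0 0 0; 0 0 0 0 0 0; 0 0 0 0 0 0; 0 0 0 0 0 0; 0 0 0 0 0 0; 0 0 0 0 0 0")

```text
time: 24.4
tcp_pos: [617.3, -59.7, 36.5]
tcp_rot: [-0.704, -0.069, 0.069, 0.704]
ft_force: [-10.6, -0.9, -0.0]
grip_width: 10.0
```

Emit:
carry_out(rows="0 0 0 0 0 0; 0 0 0 0 0 0; 0 0 0 0 0 0; 0 0 0 0 0 0; 0 0 0 0 0 0; 0 0 0 0 0 0; 0 0 0 0 0 0; 0 0 0 0 0 0")

```text
time: 25.4
tcp_pos: [617.3, -59.7, 36.5]
tcp_rot: [-0.704, -0.069, 0.069, 0.704]
ft_force: [-11.6, -0.8, -0.1]
grip_width: 9.9
```

Emit:
carry_out(rows="0 0 0 0 0 0; 0 0 0 0 0 0; 0 0 0 0 0 0; 0 0 0 0 0 0; 0 0 0 0 0 0; 0 0 0 0 0 0; 0 0 0 0 0 0; 0 0 0 0 0 0")

```text
time: 26.4
tcp_pos: [617.3, -59.7, 36.5]
tcp_rot: [-0.704, -0.069, 0.069, 0.704]
ft_force: [-12.0, -1.4, 0.1]
grip_width: 10.1
```

```bash
python3 m.py; python3 - <<'E'
from h import *
f=grab_frame("wrist");cv2.imwrite('pics/w9.png',f["pixels"])
a=np.load('w8.npy',allow_pickle=True).item()["pixels"];print("img diff",np.abs(a.astype(int)-f["pixels"])[200:300,300:400].mean())
g=grab_frame("scene");cv2.imwrite('pics/s9.png',g["pixels"][140:320,180:460].repeat(2,0).repeat(2,1))
E
```

```text
26.4 tilt -0.0001 0.0006 mom [-0.41  2.82  0.  ] F [-12.   -1.4   0.1] Fx jig -12.02 x jig 19.89 y -0.81 36.5
img diff 0.6222666666666666
```

View pics/s9.png

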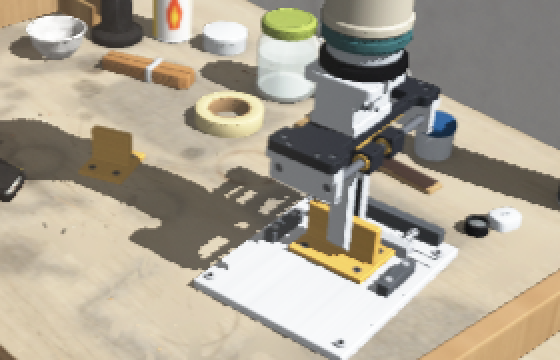

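Steady; fence mid-band, bracket seated and flush. Handing in.

```bash
python3 -c "
from workcell import *
print(sign_off())"
```

```text
the job is handed in; nothing more can be done
None
```

The longer bracket is on the jig bed, foot down and pressed against the sprung fence. I handed the job in at 26.4 s with the arm still gripping and pushing.

- **Push force:** the wrist read about 11–12 N, steady for just over 4 s with no motion. Part of that is friction with the bed. The fence travel, about 10.5 mm from the wrist picture and about 9.9 mm from the arm's position, puts the spring force at about 10 N.
- **Fence position:** its rear edge measured about 62–63 mm, between the lines at 56 and 69.3 mm. It never came near the end of its travel.
- **Bracket position:** it is midway between the cheeks to under 1 mm, with no tilt measured on the gripper. The bed carries about 3 N, roughly the bracket's weight.
- **Other things:** the shorter bracket, tape and ring clamp look untouched in the last picture.

**Checks that disagreed:**
- The top camera placed the bracket and jig about 4–6 mm away from where the wrist camera did. I used the wrist camera, and the grasp and contact confirmed it.
- During the approach the foot pressed on the bed and rubbed, adding up to about 5 N of drag. I eased it by lifting slightly and correcting the tilt.
- The last wrist angle fit differed from earlier ones by about 0.01 rad. I judged the foot flush from the picture.

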